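# Walk the power unit home in its charging cradle and catch it

### The job

Walk the heavy portable power unit away from you into its charging cradle, pushing gently on the black rubber guards at its two near corners in turn and never on the controls between them, until you feel it stop square against the two buffers in the cradle's end wall, and seat it there with a steady push of about 20 N. Then swing the cradle's catch fully shut across the unit's near left corner, and leave the small things round about where they stand.

Things in the scene. Friction and masses are not known exactly. Their poses are not given: they have to be found in the camera images.
- power_unit: heavy portable power unit: grey box with black rubber guards at its upright corners, loose on the worktop, 100 mm deep (x) x 150 wide (y) x 56 high over the guards. About 1.1 kg; slides at some 5 to 9 N (differs by case); never push with 30 N or more. Origin under its centre; x from the near face (controls) to the far face (flat contacts), y to its left, z up.
- guard_left (a point): centre of the near face of the rubber guard at the unit's near left corner: a flat upright face 22 mm wide (y) and 56 mm high, at x = -50, y = +64, z = 28 mm in the unit's frame. The place to push.
- guard_right (a point): the same at the near right corner: x = -50, y = -64, z = 28 mm in the unit's frame.
- controls: control panel on the unit's near face, between the near guards (y -50 to 50 mm): display, knob, sockets, switch. Its face lies 9 mm behind the guards' faces; the knob ends 1.5 mm behind them. Not to be touched. Origin and axes as for the unit.
- cradle: charging cradle, screwed down. Origin on the worktop; x points the way in (away from the robot), y left, z up: when fully home the unit's axes are along these and its origin is at this one, give or take 3 mm in x as the buffers are set. A foot 4 mm high (y 91 to 113, x -70 to 72 mm) beside the left rail carries the catch. The last 8 mm or so also press back a sprung contact block (2 to 3 N more).
- cradle_mouth (a point): middle of the cradle's mouth, at x = 0 mm in its frame, on the worktop. Two aluminium guide rails 26 mm high run from x = 15 to 50 mm, 155 mm apart (2.5 mm play on each side of the unit); their flared ends open to about 170 mm at x = -3 mm. A unit pushed far on one corner only turns and jams between them.
- end_wall: hard grey wall, 40 mm high (53 in the middle), its face at x = 56 mm in the cradle's frame. Two screw buffers in it (y +-64, z 26 mm), set alike, stand out 3 to 9 mm, differently each time; the unit's far guards stop against them: felt as a steep rise of force. A steady push of about 20 N on either near guard, held a moment, then seats it. Frame as for the cradle.
- catch_pivot (a point): the upright pivot of the catch, 26 mm above the worktop, at x = -59.5, y = 106 mm in the cradle's frame (pivot barrel 17 mm across, its pin reaches up to 48 mm).
- catch_tip (a point): the end of the catch's arm, on its centre line, 45 mm from the pivot (a rounded end goes 5 mm on), 26 mm above the worktop. The arm is a steel bar 10 mm thick, from 10 to 42 mm above the worktop.
- catch (a joint): catch angle (rad): 0 = shut, arm along the cradle's -y across the face of the unit's near left guard, clear of it by 2 to 8 mm when the unit is home (else it may strike the guard); 1.57 = open, arm along the cradle's -x; starts at 1.35 to 1.75, ends at 2.2. Even friction (2 N at the tip), stays where left; pushed from outside towards the unit it shuts against a hard stop.
- oil_bottle: small brown dropper bottle, 29 mm across, 78 mm high, near the microscope, not to be disturbed; origin under its centre
- bench_timer: flat white timer, 62 x 66 x 17 mm, on the near part of the worktop, not to be disturbed; origin under its centre
- closed_dish: flat round covered dish, 90 mm across, 16 mm high, in front of the unit, not to be disturbed; origin under its centre

How it is judged:
On the way, in this order (a step that is already met when the one before it is completed fails the run):
1. a push seats the unit: it presses on the end wall's buffers with more than 5 N, between the rails and square to the cradle within 0.025 rad (contact force between power_unit and end_wall above 5 N and x of power_unit in the frame of cradle above -0.0055 m and angle between the x axis of power_unit and the x axis of cradle, either way round below 0.025 rad), for 0.2 s.
2. the catch is shut (under 0.06 rad) (value of joint catch below 0.06 rad), for 0.1 s.
At the end, for the whole second after the job is handed in: The unit stands flat and still in the cradle, between the rails, fully home (its origin 5.5 mm short to 5 mm past the cradle's, which covers every setting of the buffers), square within 0.03 rad, and the catch is shut to within 0.06 rad (x of power_unit in the frame of cradle between -0.0055 and 0.005 m and y of power_unit in the frame of cradle between -0.006 and 0.006 m and angle between the x axis of power_unit and the x axis of cradle, either way round below 0.03 rad and value of joint catch below 0.06 rad and angle between power_unit's own z axis and vertical below 0.03 rad and linear speed of power_unit below 0.01 m/s); the robot touches nothing.
It fails at once if the unit is pushed with more than 30 N (contact force between the fingers and power_unit above 30 N).
It fails at once if the controls are touched (more than 1 N) (contact force between controls and anything else above 1 N).
It fails at once if the unit is tipped (more than 0.15 rad) (angle between power_unit's own z axis and vertical above 0.15 rad).
It fails at once if a bystander is disturbed (moved more than 15 mm) (distance of any of oil_bottle, bench_timer, closed_dish from where it was at the start of the episode above 0.015 m).
It also fails if it takes over 72 s, if anything falls off the work surface, if the arm or the gripper's body presses on something with over 40 N, if the wrist force passes 120 N, or if a joint passes its speed limit or range.

### The arm

A 6-joint arm with a two-finger parallel gripper is mounted at the origin on a cart in front of the work surface, level with it; the furniture and walls round the work are solid. World frame = base frame: x ahead of the robot, y to its left, z up, the work surface at z = 0. Lengths are in m, angles in rad, forces in N, time in s.
With the tool pointing down it reaches from about 0.375 to 0.9 m from the base axis. Payload 3.1 kg.
Tool frame: the origin (TCP) lies midway between the tips of the shut fingers; the grasp point (between the pads) lies 19 mm behind it; z points along the fingers, y is the line along which they close (so a half turn about z gives the same grasp; the last joint's range is limited). The gripper opens to 85 mm and grips with 20 to 120 N. Pads are 22 mm wide; open, the fingers measure 114 mm over their backs; the gripper's body (76 mm by 85 mm) begins 54 mm behind the grasp point. The pads swing forward as they close: fully open they stand 13 mm farther back than shut.
Start: joints at [1.077, 0.527, 1.433, -0, 1.181, -0.178], TCP at [0.193, 0.594, 0.231] pointing down, gripper open.
Joint ranges: [-3.08, 3.08], [-0.75, 2.2], [0.22, 2.44], [-1.43, 4.57], [0, 2.65], [-2.85, 2.85]. Speed limits (rad/s): [2.79, 2.79, 3.14, 3.14, 3.14, 3.14].

### API

Orientations are given as a 3x3 rotation matrix whose columns are the frame's x, y, z axes.
In Python, from cell import bot, optics, workorder gives the robot as it stands.
- The arm moves only by the shell command python3 -m crank 'ROWS' [FORCE]. ROWS is JSON, a list of rows, each a list of 7 numbers: the finger opening in mm, from 0 to 85.4, then the shift along the world's x, y, z in units of 30 mm (1.0 is 30 mm), then the turn, a rotation vector about the world's x, y, z in units of 5 degrees (1.0 is 5 degrees). A call has 1 to 20 rows; each row shifts and turns the commanded pose from where the row before left it; what a row does not reach is not made up. A row lasts 1/12 s, in which the tool goes at most 41.7 mm and 7.16 degrees, less where a joint would pass 70% of its speed; a pose out of reach is approached as far as the arm can. A call is refused whole if a number of a shift passes 1 or a number of a turn 1, either way. A call with a gripper value outside its range is refused whole. The fingers move at their own pace and stop on an object; FORCE is the grip in N (left out, the last holds). Time passes only in rows, so rows that do not move let the fingers close. It gives the time, the measured TCP pose, the force and the opening at its end, in the units of the state.
- bot.read_state(): the state, without advancing time (a new reading comes with each control period).
- optics.snapshot(name): name is "scene" or "side" or "wrist"; returns the picture (480x640x3 uint8, red, green, blue); there is no depth.
- optics.camera_model(name): a dict with "mtx" (3x3 intrinsics, pixels), "world_from_camera" (4x4, takes a point from camera to world coordinates). Camera axes: x right, y up, looking along -z (the intrinsics and any distortion apply to the point x, -y, -z); pixel columns grow to the right and rows downward; lengths in m; the calibration is good to about 2 mm. A picture is of the moment at which its call begins: read the wrist's pose just before it. camera_model takes no time and is no camera call; for the wrist camera it gives the pose at the moment of the call.
- workorder.finish_job(): hands the job in, once; it reports no verdict.
The state is a dict: "time_s": time; "q": joint angles; "qd": joint speeds; "joint_torque": joint torques, N m; "position": TCP position; "tcp_rot": TCP orientation; "force": force on the tool from outside, world axes, zero at the start; "ft_torque": the same for the moment, N m; "grip_width": finger opening in m.
Only numpy, scipy, OpenCV 4.12 (cv2) and the standard library are available. Lean on these libraries where they do the work, as an engineer would, in place of code of your own. Each camera call takes 0.05 s, during which the arm holds its last target. There are 200 camera calls.

## Working session

There is one attempt and no reset: what is moved stays moved. The work goes in short steps, Python scripts to look and compute and a shell command to move; the robot and the scene stay as the last step left them, time stands still between calls to the robot, and variables do not carry over. Pictures are saved under pics/ and viewed, on a budget of 10 in all, crops included, one or two more only if the job needs it, and the job is handed in when it is done.

```bash
ls; mkdir -p pics; python3 - <<'E'
from cell import bot, optics
import cv2,numpy as np
for n in ["scene","side"]:
    cv2.imwrite(f"pics/{n}0.png",optics.snapshot(n)[:,:,::-1])
    m=optics.camera_model(n); print(n,np.round(m["mtx"],1).tolist(),np.round(m["world_from_camera"],3).tolist(),[k for k in m])
s=bot.read_state();print({k:np.round(v,3).tolist() for k,v in s.items()})
E
```

```text
pics
scene [[529.9, 0.0, 315.3], [0.0, 529.9, 234.6], [0.0, 0.0, 1.0]] [[0.869, 0.231, -0.437, 0.142], [-0.495, 0.417, -0.763, -0.394], [0.007, 0.879, 0.477, 0.469], [0.0, 0.0, 0.0, 1.0]] ['mtx', 'world_from_camera']
side [[452.5, 0.0, 325.5], [0.0, 452.5, 238.2], [0.0, 0.0, 1.0]] [[-0.981, 0.082, -0.176, 0.37], [-0.194, -0.454, 0.869, 1.012], [-0.009, 0.887, 0.462, 0.443], [0.0, 0.0, 0.0, 1.0]] ['mtx', 'world_from_camera']
{'time_s': 0.1, 'q': [1.077, 0.528, 1.434, -0.0, 1.181, -0.179], 'qd': [-0.003, -0.001, -0.003, -0.0, -0.0, -0.002], 'joint_torque': [-0.0, -44.33, -17.859, -0.0, 0.004, -0.0], 'position': [0.193, 0.594, 0.23], 'tcp_rot': [[-0.951, 0.31, -0.001], [0.31, 0.951, -0.002], [0.0, -0.002, -1.0]], 'force': [0.343, 0.764, 0.564], 'ft_torque': [0.037, 0.048, -0.022], 'grip_width': 0.085}
```

View pics/scene0.png

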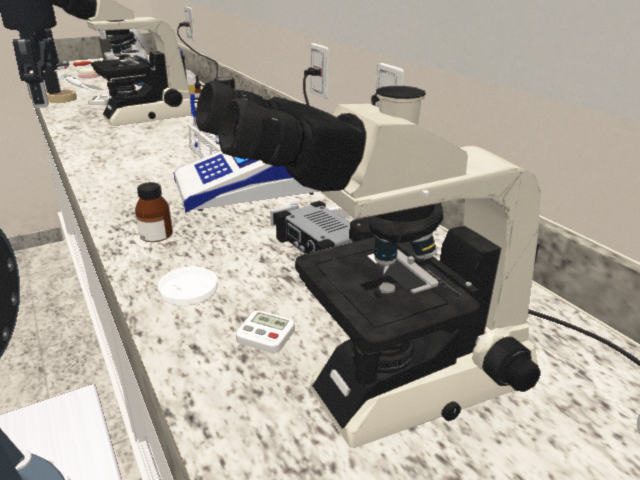

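View pics/side0.png

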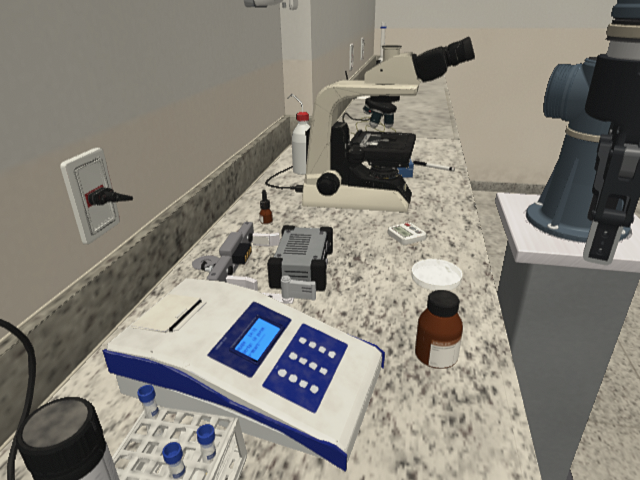

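Scene: the unit is at about (312,228), half hidden by the microscope. Side: the unit is at (300,258), with the cradle end wall at (237,250), the catch at about (298,288), the timer at (406,233), the dish at (437,275) and the oil bottle at (266,207). I'll enlarge both.

```bash
cat > h.py <<'E'
from cell import bot, optics
import cv2,numpy as np
def ray(cam,uv,M=None):
    m=M or optics.camera_model(cam); K=np.array(m["mtx"]);T=np.array(m["world_from_camera"])
    d=np.linalg.inv(K)@[uv[0],uv[1],1]; return T[:3,3],T[:3,:3]@(d*[1,-1,-1])
def at(cam,uv,z,M=None):
    o,d=ray(cam,uv,M); return o+d*(z-o[2])/d[2]
def proj(cam,p,M=None):
    m=M or optics.camera_model(cam);T=np.linalg.inv(np.array(m["world_from_camera"]))
    c=(T@[*p,1])[:3]*[1,-1,-1]; q=np.array(m["mtx"])@c; return q[:2]/q[2]
def st():
    s=bot.read_state();print(round(s["time_s"],2),np.round(s["position"],4),np.round(s["force"],1),np.round(s["tcp_rot"],3).tolist(),round(s["grip_width"],4));return s
E
python3 - <<'E'
from h import *
a=cv2.imread("pics/side0.png")[185:325,190:390]
cv2.imwrite("pics/c1.png",cv2.resize(a,None,fx=4,fy=4,interpolation=cv2.INTER_CUBIC))
for uv,z in [((272,285),0),((325,287),0),((302,228),.056),((406,236),.01),((437,278),.008),((440,355),0),((266,220),0),((385,360),0),((345,465),0),((106,355),0.0),((410,205),0),((285,286),.042),((313,296),.01)]: print(uv,np.round(at("side",uv,z),3))
E
```

```text
(272, 285) [0.597 0.372 0.   ]
(325, 287) [0.503 0.361 0.   ]
(302, 228) [0.57  0.25  0.056]
(406, 236) [0.372 0.158 0.01 ]
(437, 278) [0.311 0.309 0.008]
(440, 355) [ 0.31  0.5  -0.  ]
(266, 220) [0.691 0.114 0.   ]
(385, 360) [0.385 0.525 0.   ]
(345, 465) [0.415 0.695 0.   ]
(106, 355) [0.777 0.588 0.   ]
(410, 205) [ 0.369 -0.031  0.   ]
(285, 286) [0.554 0.432 0.042]
(313, 296) [0.515 0.406 0.01 ]
```

View pics/c1.png

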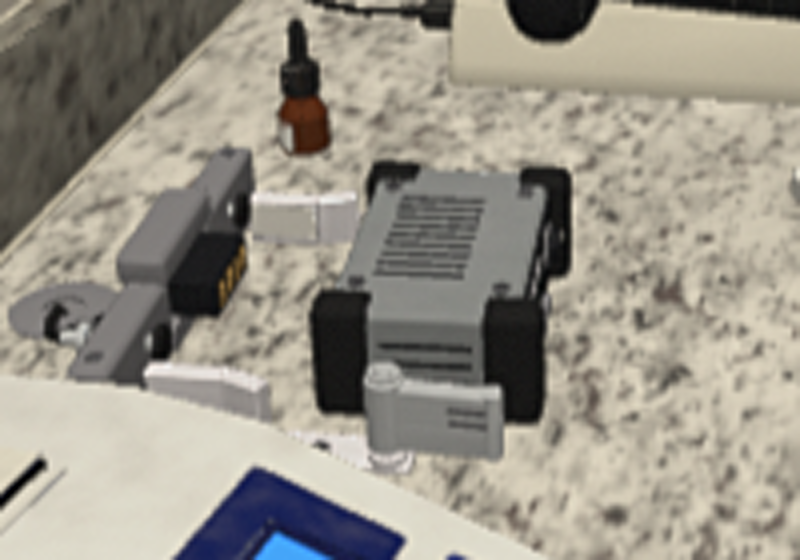

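Side crop: the unit stands at about (0.55,0.30), near face towards the robot. The catch is open, at y≈0.42, and the cradle is at x≈0.66. Next is a wrist view from above.

```bash
python3 -m crank '[[85,0.3,0,1,0,0,0],[85,0.7,-0.5,1,0,0,0],[85,0.8,-0.75,1,0,0,0.4],[85,0.8,-0.8,0.5,0,0,0.4],[85,0.8,-0.8,0,0,0,0.4],[85,0.8,-0.8,0,0,0,0.4],[85,0.8,-0.8,0,0,0,0.4],[85,0.8,-0.8,0,0,0,0.4],[85,0.8,-0.8,0,0,0,0.4],[85,0.8,-0.8,0,0,0,0.4],[85,0.6,-0.8,0,0,0,0],[85,0.4,-0.8,0,0,0,0],[0,0,-0.5,0,0,0,0],[0,0,0,0,0,0,0],[0,0,0,0,0,0,0]]'; python3 - <<'E'
from h import *
st(); m=optics.camera_model("wrist"); 
cv2.imwrite("pics/w1.png",optics.snapshot("wrist")[:,:,::-1])
import pickle; pickle.dump(m,open("w1.pkl","wb"))
print(np.round(m["world_from_camera"],4).tolist(), np.round(m["mtx"],1).tolist())
E
```

```text
time_s: 1.35
position: [0.4432, 0.3269, 0.3341]
tcp_rot: [[-0.999, 0.037, -0.001], [0.037, 0.999, 0.0], [0.001, 0.0, -1.0]]
force: [1.2, 1.2, 1.1]
grip_width: 0.051
1.35 [0.4432 0.3269 0.3341] [1.2 1.2 1.1] [[-0.999, 0.037, -0.001], [0.037, 0.999, 0.0], [0.001, 0.0, -1.0]] 0.051
[[0.0372, -0.9561, -0.2906, 0.3675], [0.9993, 0.0355, 0.0111, 0.3301], [-0.0002, -0.2908, 0.9568, 0.4759], [0.0, 0.0, 0.0, 1.0]] [[384.7, 0.0, 315.0], [0.0, 384.7, 237.6], [0.0, 0.0, 1.0]]
```

View pics/w1.png

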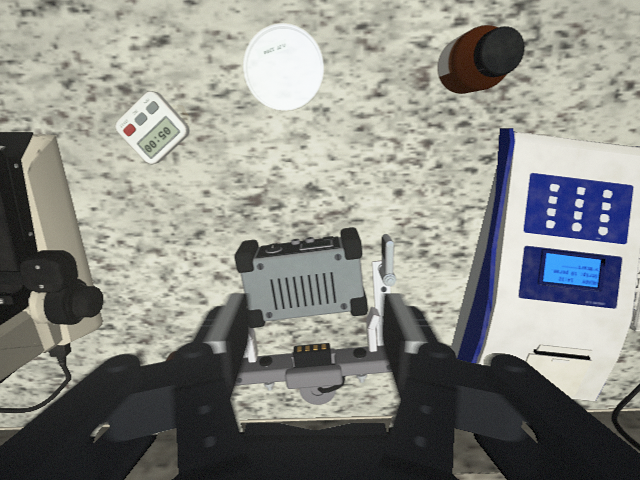

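The wrist view shows the unit at (302,280), catch pivot at about (389,280) and tip at (388,238), rails at (375,325) and (252,340), and the end wall at row 365. Enlarging.

```bash
python3 - <<'E'
from h import *
a=cv2.imread("pics/w1.png")[222:412,220:420]
cv2.imwrite("pics/c2.png",cv2.resize(a,None,fx=3.1,fy=3.1,interpolation=cv2.INTER_CUBIC))
E
```

```text
(no output)
```

View pics/c2.png

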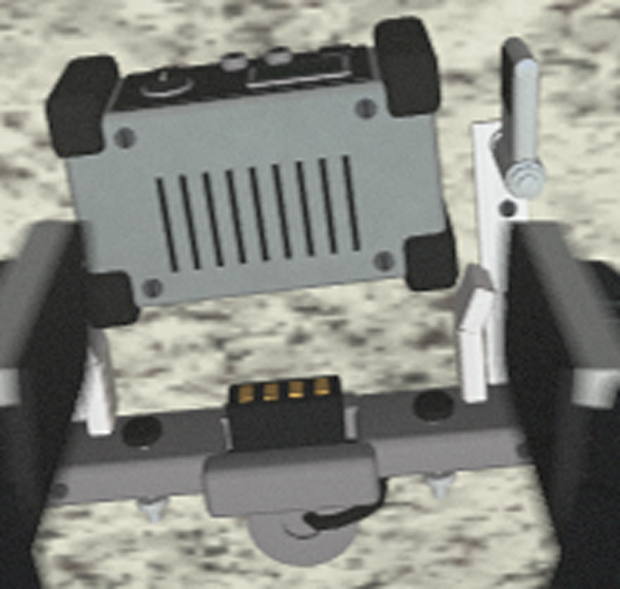

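```bash
python3 - <<'E'
from h import *
import pickle;M=pickle.load(open("w1.pkl","rb"))
P=lambda x,y,z:at("wrist",(220+x/3.1,222+y/3.1),z,M)
r=np.round
sc=[P(*q,.055) for q in [(125,138),(366,108),(152,288),(384,261)]]
print("screws",r(sc,4).tolist()); c=np.mean(sc,0);print("unit c",r(c,4))
d1=sc[1]-sc[0];d2=sc[3]-sc[2];print("yaw",[r(np.arctan2(-d[0],d[1]),3) for d in(d1,d2)],np.linalg.norm(d1),np.linalg.norm(d2),np.linalg.norm(sc[0]-sc[2]))
bR,bL=P(142,432,.026),P(434,405,.026);d=bL-bR;print("buf",r(bR,4),r(bL,4),np.linalg.norm(d),"yaw",r(np.arctan2(-d[0],d[1]),3))
print("pivot",r(P(524,174,.048),4),"tip",r(P(522,58,.042),4))
print("foot edge",r(P(474,122,.004),4),r(P(490,385,.004),4))
print("rail L in top",r(P(470,330,.026),4),r(P(463,398,0),4),"rail R",r(P(112,430,0),4), "lflare",r(P(470,268,.026),4))
print("guard L near-top",r(P(380,24,.056),4),r(P(430,20,.056),4),"R",r(P(62,62,.056),4),r(P(115,58,.056),4))
F=lambda u,v,z:r(at("wrist",(u,v),z,M),4)
print("dish",F(284,66,.016),"timer",F(151,127,.017),"photom bottom",F(503,130,.06),F(460,355,0))
E
```

```text
screws [[0.5284, 0.26, 0.055], [0.5197, 0.3512, 0.055], [0.5917, 0.2657, 0.055], [0.5833, 0.357, 0.055]]
unit c [0.5558 0.3085 0.055 ]
yaw [np.float64(0.095), np.float64(0.091)] 0.09157087324580292 0.0916537437479287 0.06354822326522153
buf [0.6769 0.2518 0.026 ] [0.668  0.3794 0.026 ] 0.12788566416684935 yaw 0.069
pivot [0.5517 0.4122 0.048 ] tip [0.5064 0.4117 0.042 ]
foot edge [0.5461 0.3991 0.004 ] [0.6732 0.4072 0.004 ]
rail L in top [0.6319 0.3948 0.026 ] [0.6822 0.3956 0.    ] rail R [0.6932 0.2335 0.    ] lflare [0.6027 0.3947 0.026 ]
guard L near-top [0.4869 0.3569 0.056 ] [0.4861 0.3752 0.056 ] R [0.4972 0.2393 0.056 ] [0.4963 0.259  0.056 ]
dish [0.3088 0.2981 0.016 ] timer [0.3675 0.1419 0.017 ] photom bottom [0.3841 0.5253 0.06  ] [0.6945 0.5247 0.    ]
```

Measured so far: the buffers are 128 mm apart as given, and the cradle's yaw is 0.069 with its origin near (0.620, 0.311). The unit is at x_c≈-64 mm, y_c≈+1 mm, with a yaw of +0.024 to the cradle. The catch arm checks at 45 mm. I'll go down in front of the left guard with the fingers shut.

```bash
cat >> h.py <<'E'
O=np.array([.620,.3115]);YAW=.069
ex=np.array([np.cos(YAW),np.sin(YAW)]);ey=np.array([-ex[1],ex[0]])
def cr(p): d=np.array(p)[:2]-O; return np.round([d@ex*1e3,d@ey*1e3],1)
def cs():
    s=bot.read_state();R=np.array(s["tcp_rot"]);F=np.array(s["force"])
    print("t",round(s["time_s"],2),"cradle mm",cr(s["position"]),"z",round(s["position"][2],4),"Fc",np.round([F[:2]@ex,F[:2]@ey,F[2]],1),"yaw rel",round(float(np.arctan2(-R[0,1],R[1,1]))-YAW,3),"tilt",np.round(R[:2,2],3));return s
def go(x,y,z=None):
    s=bot.read_state();p=np.array(s["position"]);t=O+ex*x/1e3+ey*y/1e3;d=(t-p[:2])/.03
    print("units",np.round(d,2),None if z is None else round((z-p[2])/.03,2))
E
python3 -m crank '[[0,0.09,0.14,-0.8,0,0,0.12],[0,0.09,0.14,-1,0,0,0.12],[0,0.09,0.14,-1,0,0,0.12],[0,0.09,0.14,-1,0,0,0.12],[0,0.09,0.14,-1,0,0,0.12],[0,0.09,0.14,-1,0,0,0.12],[0,0.09,0.14,-1,0,0,0.12],[0,0.09,0.14,-1,0,0,0.12],[0,0.09,0.14,-1,0,0,0.12],[0,0,0.14,-0.6,0,0,0.12],[0,0,0,0,0,0,0],[0,0,0,0,0,0,0],[0,0,0,0,0,0,0]]' >/dev/null; python3 -c "
from h import *
cs();go(-125,67,.02)"
```

```text
t 2.48 cradle mm [-147.2   69.2] z 0.0534 Fc [-0.4  0.   0.7] yaw rel 0.001 tilt [0.002 0.001]
units [ 0.74 -0.02] -1.11
```

```bash
python3 -m crank '[[0,0.1,0,-0.5,0,0,0],[0,0.1,0,-0.6,0,0,0],[0,0,0,0,0,0,0],[0,0,0,0,0,0,0]]' >/dev/null; python3 -c "
from h import *
cs();cv2.imwrite('pics/w2.png',cv2.resize(optics.snapshot('wrist')[:,:,::-1],(640,480)))"
```

```text
t 2.82 cradle mm [-141.2   67.8] z 0.0205 Fc [ 0.5  1.  -0.3] yaw rel 0.0 tilt [0.001 0.   ]
```

View pics/w2.png

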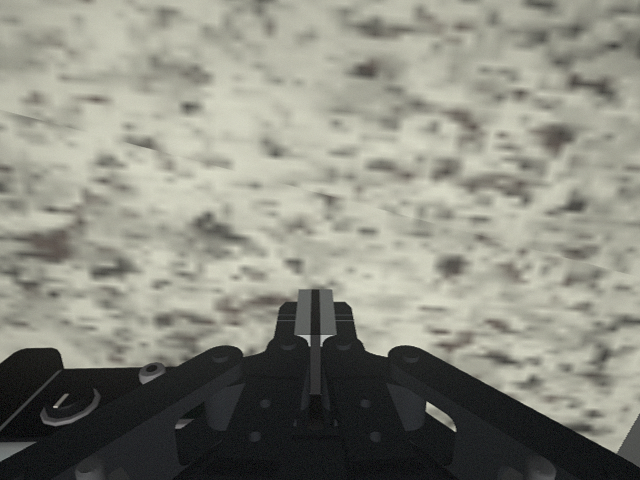

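The wrist view shows the shut fingers (315,300) beside the unit's near face (knob at 70,405), clear of everything. First push on the left guard.

```bash
python3 -m crank '[[0,0.2,0.014,0,0,0,0],[0,0.1,0.007,0,0,0,0],[0,0.1,0.007,0,0,0,0],[0,0.08,0.006,0,0,0,0]]' >/dev/null; python3 -c "
from h import *
cs()"; python3 -m crank '[[0,0.1,0.007,0,0,0,0],[0,0.1,0.007,0,0,0,0]]' >/dev/null; python3 -c "
from h import *
cs()"
```

```text
t 3.2 cradle mm [-126.6   67.8] z 0.0201 Fc [-2.6  1.8  1.5] yaw rel -0.0 tilt [-0.  0.]
t 3.37 cradle mm [-124.4   67.3] z 0.019 Fc [-6.7  2.1  1.8] yaw rel -0.0 tilt [-0.007 -0.002]
```

```bash
python3 -m crank '[[0,0.1,0.007,0,0,0,0],[0,0.1,0.007,0,0,0,0],[0,0,0,0,0,0,0],[0,-0.5,-0.035,0,0,0,0],[0,-0.2,-0.3,0,0,0,0],[0,0.062,-0.9,0,0,0,0],[0,0.062,-0.9,0,0,0,0],[0,0.062,-0.9,0,0,0,0],[0,0.062,-0.9,0,0,0,0],[0,0.05,-0.6,0,0,0,0],[0,0,0,0,0,0,0],[0,0,0,0,0,0,0]]' >/dev/null; python3 -c "
from h import *
cs();go(-127,-68,.02)"
```

```text
t 4.37 cradle mm [-135.4  -68.1] z 0.0196 Fc [ 0.3  0.3 -0.2] yaw rel -0.002 tilt [0.001 0.   ]
units [0.28 0.02] 0.01
```

```bash
python3 -m crank '[[0,0.15,0.01,0,0,0,0],[0,0.1,0.007,0,0,0,0]]' >/dev/null; python3 -c "
from h import *
cs()"; python3 -m crank '[[0,0.1,0.007,0,0,0,0],[0,0.1,0.007,0,0,0,0]]' >/dev/null; python3 -c "
from h import *
cs()";python3 -m crank '[[0,0.1,0.007,0,0,0,0],[0,0.1,0.007,0,0,0,0]]' >/dev/null; python3 -c "
from h import *
cs()"
```

```text
t 4.53 cradle mm [-127.9  -66.3] z 0.0195 Fc [-0.5 -0.2 -0.2] yaw rel 0.001 tilt [0.002 0.   ]
t 4.7 cradle mm [-122.2  -66.3] z 0.0194 Fc [ 0.  -0.4  0.2] yaw rel 0.002 tilt [0.001 0.   ]
t 4.87 cradle mm [-120.5  -67. ] z 0.0189 Fc [-7.4 -1.   3.1] yaw rel 0.001 tilt [-0.008 -0.002]
```

```bash
python3 -m crank '[[0,0.1,0.007,0,0,0,0],[0,0.1,0.007,0,0,0,0],[0,0.1,0.007,0,0,0,0],[0,0,0,0,0,0,0]]' >/dev/null; python3 -c "
from h import *
cs()"; python3 -m crank '[[0,-0.4,-0.028,0,0,0,0],[0,-0.2,0.3,0,0,0,0],[0,-0.062,0.9,0,0,0,0],[0,-0.062,0.9,0,0,0,0],[0,-0.062,0.9,0,0,0,0],[0,-0.062,0.9,0,0,0,0],[0,-0.03,0.6,0,0,0,0],[0,0,0,0,0,0,0],[0,0.15,0.01,0,0,0,0]]' >/dev/null; python3 -c "
from h import *
cs()"; python3 -m crank '[[0,0.1,0.007,0,0,0,0],[0,0.1,0.007,0,0,0,0]]' >/dev/null; python3 -c "
from h import *
cs()"
```

```text
t 5.2 cradle mm [-111.   -67.7] z 0.0186 Fc [-4.9 -2.5 -0.5] yaw rel 0.001 tilt [-0.007 -0.002]
t 5.95 cradle mm [-121.5   70.1] z 0.0193 Fc [ 0.  -0.4  0.4] yaw rel 0.004 tilt [-0. -0.]
t 6.12 cradle mm [-114.4   67.7] z 0.0193 Fc [-5.8  2.3  3.2] yaw rel -0.001 tilt [-0.002 -0.   ]
```

```bash
python3 -m crank '[[0,0.1,0.007,0,0,0,0],[0,0.1,0.007,0,0,0,0],[0,0.1,0.007,0,0,0,0],[0,0,0,0,0,0,0]]' >/dev/null; python3 -c "
from h import *
cs()"; python3 -m crank '[[0,-0.4,-0.028,0,0,0,0],[0,-0.05,-0.3,0,0,0,0],[0,0.062,-0.9,0,0,0,0],[0,0.062,-0.9,0,0,0,0],[0,0.062,-0.9,0,0,0,0],[0,0.062,-0.9,0,0,0,0],[0,0.03,-0.6,0,0,0,0],[0,0,0,0,0,0,0],[0,0.15,0.01,0,0,0,0]]' >/dev/null; python3 -c "
from h import *
cs()"
```

```text
t 6.45 cradle mm [-107.    67.3] z 0.0187 Fc [-5.5  1.1  0.4] yaw rel -0.002 tilt [-0.005 -0.001]
t 7.2 cradle mm [-115.5  -68.7] z 0.0195 Fc [-0.6  0.1  0. ] yaw rel -0.003 tilt [-0.001 -0.   ]
```

```bash
python3 -m crank '[[0,0.1,0.007,0,0,0,0],[0,0.1,0.007,0,0,0,0],[0,0.1,0.007,0,0,0,0],[0,0.1,0.007,0,0,0,0],[0,0.1,0.007,0,0,0,0],[0,0,0,0,0,0,0]]' >/dev/null; python3 -c "
from h import *
cs()"; python3 -m crank '[[0,-0.4,-0.028,0,0,0,0],[0,-0.05,0.3,0,0,0,0],[0,-0.062,0.9,0,0,0,0],[0,-0.062,0.9,0,0,0,0],[0,-0.062,0.9,0,0,0,0],[0,-0.062,0.9,0,0,0,0],[0,-0.03,0.6,0,0,0,0],[0,0,0,0,0,0,0]]' >/dev/null; python3 -c "
from h import *
cs()
m=optics.snapshot('side')[185:325,190:390,::-1]
cv2.imwrite('pics/s2.png',cv2.resize(m,None,fx=4,fy=4,interpolation=cv2.INTER_CUBIC))"
```

```text
t 7.7 cradle mm [-103.2  -66.4] z 0.0186 Fc [-4.5 -2.5  0.1] yaw rel 0.002 tilt [-0.006 -0.002]
t 8.37 cradle mm [-111.7   74.3] z 0.0199 Fc [ 0.8  0.7 -0.3] yaw rel 0.005 tilt [0.005 0.003]
```

View pics/s2.png

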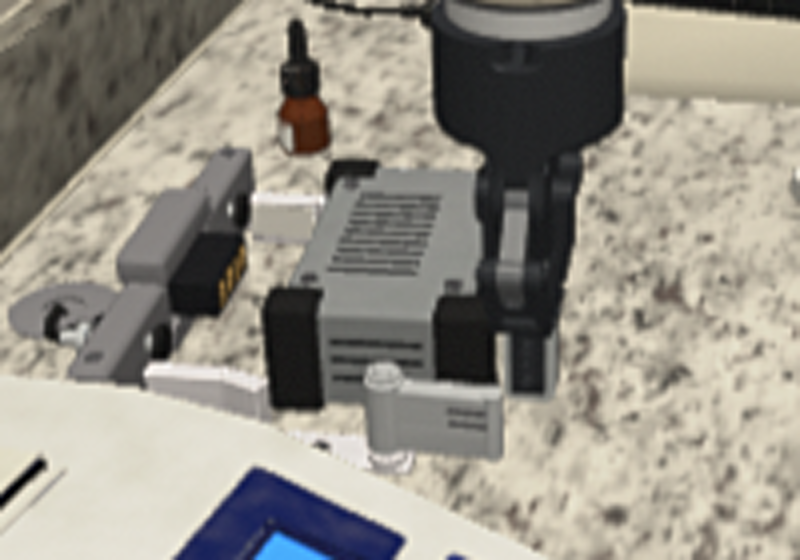

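Side crop: the unit's far guards are at the mouth, the screws at (308,277), (453,286) and (350,183). The gripper is clear of the catch. Measuring.

```bash
python3 - <<'E'
from h import *
P=lambda x,y,z=.055:at("side",(190+x/4,185+y/4),z)
def rep(fl,nl,fr):
    a,b,c=P(*fl),P(*nl),P(*fr); ctr=(b+c)/2
    d=a-b;d2=a-c; print(cr(ctr),"yaw rel",np.arctan2(d[1],d[0])-YAW,np.arctan2(-d2[0],d2[1])-YAW,np.linalg.norm(d),np.linalg.norm(d2))
rep((308,277),(453,286),(350,183))
rep((357,282),(501,289),(395,181))  # start
print(cr(P(384,370,.048)),"pivot -59.5,106",cr(P(495,392,.042)))
print("tool",end="");cs()
E
```

```text
[-41.6   3.7] yaw rel -0.011649907297153712 0.02087529714580459 0.06414192547558199 0.09186570169286282
[-62.6   1.6] yaw rel 0.014766533084912825 0.030751002431111896 0.06289560617200295 0.09830488356559366
[-56.1 108.6] pivot -59.5,106 [-101.8  110.5]
toolt 8.42 cradle mm [-112.2   72.1] z 0.0197 Fc [ 0.5 -1.1 -0.3] yaw rel 0.005 tilt [0.003 0.002]
```

```bash
python3 -m crank '[[0,0.1,-0.12,0,0,0,0],[0,0.1,0.007,0,0,0,0],[0,0.1,0.007,0,0,0,0],[0,0.1,0.007,0,0,0,0],[0,0.1,0.007,0,0,0,0],[0,0,0,0,0,0,0]]' >/dev/null; python3 -c "
from h import *
cs()"; python3 -m crank '[[0,-0.4,-0.028,0,0,0,0],[0,-0.05,-0.3,0,0,0,0],[0,0.062,-0.9,0,0,0,0],[0,0.062,-0.9,0,0,0,0],[0,0.062,-0.9,0,0,0,0],[0,0.062,-0.9,0,0,0,0],[0,0.03,-0.6,0,0,0,0],[0,0,0,0,0,0,0]]' >/dev/null; python3 -c "
from h import *
cs()"; python3 -m crank '[[0,0.1,0.007,0,0,0,0],[0,0.1,0.007,0,0,0,0],[0,0.1,0.007,0,0,0,0],[0,0.1,0.007,0,0,0,0]]' >/dev/null; python3 -c "
from h import *
cs()"
```

```text
t 8.92 cradle mm [-99.9  63.7] z 0.0188 Fc [-5.1  1.7  0.8] yaw rel -0.002 tilt [-0.005 -0.001]
t 9.58 cradle mm [-111.9  -74.9] z 0.0195 Fc [-0.2  0.   1.1] yaw rel -0.005 tilt [-0.    -0.001]
t 9.92 cradle mm [-101.4  -69.7] z 0.0193 Fc [-5.1 -0.5  3.3] yaw rel 0.001 tilt [-0.003 -0.001]
```

```bash
python3 -m crank '[[0,0.1,0.007,0,0,0,0],[0,0.1,0.007,0,0,0,0],[0,0.1,0.007,0,0,0,0],[0,0,0,0,0,0,0]]' >/dev/null; python3 -c "
from h import *
cs()"; python3 -m crank '[[0,-0.4,-0.028,0,0,0,0],[0,-0.05,0.3,0,0,0,0],[0,-0.062,0.9,0,0,0,0],[0,-0.062,0.9,0,0,0,0],[0,-0.062,0.9,0,0,0,0],[0,-0.062,0.9,0,0,0,0],[0,-0.03,0.55,0,0,0,0],[0,0,0,0,0,0,0],[0,0.1,0.007,0,0,0,0]]' >/dev/null; python3 -c "
from h import *
cs()"; python3 -m crank '[[0,0.1,0.007,0,0,0,0],[0,0.1,0.007,0,0,0,0]]' >/dev/null; python3 -c "
from h import *
cs()"
```

```text
t 10.25 cradle mm [-94.4 -70.1] z 0.0185 Fc [-4.6 -2.5 -0.5] yaw rel 0.002 tilt [-0.007 -0.002]
t 11.0 cradle mm [-101.8   64.9] z 0.0193 Fc [ 0.  -0.9 -0.2] yaw rel 0.003 tilt [-0. -0.]
t 11.17 cradle mm [-97.   62.6] z 0.019 Fc [-5.4  3.1  2.7] yaw rel -0.001 tilt [-0.005 -0.001]
```

```bash
python3 -m crank '[[0,0.1,0.007,0,0,0,0],[0,0.1,0.007,0,0,0,0],[0,0.1,0.007,0,0,0,0],[0,0,0,0,0,0,0]]' >/dev/null; python3 -c "
from h import *
cs()"; python3 -m crank '[[0,-0.4,-0.028,0,0,0,0],[0,-0.05,-0.3,0,0,0,0],[0,0.062,-0.9,0,0,0,0],[0,0.062,-0.9,0,0,0,0],[0,0.062,-0.9,0,0,0,0],[0,0.062,-0.9,0,0,0,0],[0,0.03,-0.45,0,0,0,0],[0,0,0,0,0,0,0],[0,0.1,0.007,0,0,0,0]]' >/dev/null; python3 -c "
from h import *
cs()"; python3 -m crank '[[0,0.1,0.007,0,0,0,0],[0,0.1,0.007,0,0,0,0]]' >/dev/null; python3 -c "
from h import *
cs()"
```

```text
t 11.5 cradle mm [-88.2  62.2] z 0.0186 Fc [-4.6  1.9  0.5] yaw rel -0.002 tilt [-0.006 -0.001]
t 12.25 cradle mm [-97.3 -68.3] z 0.0195 Fc [ 1.1  0.2 -0. ] yaw rel -0.003 tilt [-0.001  0.   ]
t 12.42 cradle mm [-91.  -66.1] z 0.0195 Fc [-4.4 -1.2  2.9] yaw rel 0.001 tilt [-0.  0.]
```

```bash
python3 -m crank '[[0,0.1,0.007,0,0,0,0],[0,0.1,0.007,0,0,0,0],[0,0.08,0.006,0,0,0,0],[0,0,0,0,0,0,0]]' >/dev/null; python3 -c "
from h import *
cs()"; python3 -m crank '[[0,-0.4,-0.028,0,0,0,0],[0,-0.05,0.3,0,0,0,0],[0,-0.062,0.9,0,0,0,0],[0,-0.062,0.9,0,0,0,0],[0,-0.062,0.9,0,0,0,0],[0,-0.062,0.9,0,0,0,0],[0,-0.03,0.6,0,0,0,0],[0,0,0,0,0,0,0],[0,0.1,0.007,0,0,0,0]]' >/dev/null; python3 -c "
from h import *
cs()"; python3 -m crank '[[0,0.1,0.007,0,0,0,0],[0,0.1,0.007,0,0,0,0]]' >/dev/null; python3 -c "
from h import *
cs()"
```

```text
t 12.75 cradle mm [-86.  -66.5] z 0.0185 Fc [-4.4 -2.3  0.2] yaw rel 0.002 tilt [-0.007 -0.002]
t 13.5 cradle mm [-93.1  70.6] z 0.0193 Fc [ 0.6  0.  -0.6] yaw rel 0.004 tilt [0. 0.]
t 13.67 cradle mm [-86.4  67.8] z 0.0193 Fc [-3.3  0.4  0.7] yaw rel -0.0 tilt [-0.001 -0.   ]
```

```bash
python3 -m crank '[[0,0.1,0.007,0,0,0,0],[0,0.1,0.007,0,0,0,0],[0,0.05,0.003,0,0,0,0],[0,0,0,0,0,0,0]]' >/dev/null; python3 -c "
from h import *
cs()"; python3 -m crank '[[0,-0.4,-0.028,0,0,0,0],[0,-0.05,-0.3,0,0,0,0],[0,0.062,-0.9,0,0,0,0],[0,0.062,-0.9,0,0,0,0],[0,0.062,-0.9,0,0,0,0],[0,0.062,-0.9,0,0,0,0],[0,0.03,-0.6,0,0,0,0],[0,0,0,0,0,0,0],[0,0.1,0.007,0,0,0,0]]' >/dev/null; python3 -c "
from h import *
cs()"; python3 -m crank '[[0,0.1,0.007,0,0,0,0],[0,0.1,0.007,0,0,0,0]]' >/dev/null; python3 -c "
from h import *
cs()"
```

```text
t 14.0 cradle mm [-81.4  67.3] z 0.0187 Fc [-4.5  2.1  1.8] yaw rel -0.002 tilt [-0.007 -0.001]
t 14.75 cradle mm [-90.3 -69. ] z 0.0195 Fc [ 0.5  0.1 -0.5] yaw rel -0.003 tilt [-0.001 -0.   ]
t 14.92 cradle mm [-84.1 -66.6] z 0.0195 Fc [-5.4 -1.3  2.1] yaw rel 0.001 tilt [-0.001 -0.   ]
```

```bash
python3 -m crank '[[0,0.1,0.007,0,0,0,0],[0,0.1,0.007,0,0,0,0],[0,0.05,0.003,0,0,0,0],[0,0,0,0,0,0,0]]' >/dev/null; python3 -c "
from h import *
cs()"; python3 -m crank '[[0,-0.4,-0.028,0,0,0,0],[0,-0.05,0.3,0,0,0,0],[0,-0.062,0.9,0,0,0,0],[0,-0.062,0.9,0,0,0,0],[0,-0.062,0.9,0,0,0,0],[0,-0.062,0.9,0,0,0,0],[0,-0.03,0.6,0,0,0,0],[0,0,0,0,0,0,0],[0,0.1,0.007,0,0,0,0]]' >/dev/null; python3 -c "
from h import *
cs()"; python3 -m crank '[[0,0.1,0.007,0,0,0,0],[0,0.1,0.007,0,0,0,0]]' >/dev/null; python3 -c "
from h import *
cs()"
```

```text
t 15.25 cradle mm [-80.2 -66.5] z 0.0186 Fc [-4.5 -1.7  1. ] yaw rel 0.002 tilt [-0.007 -0.002]
t 16.0 cradle mm [-87.   70.8] z 0.0193 Fc [ 0.3  0.1 -0.5] yaw rel 0.004 tilt [0. 0.]
t 16.17 cradle mm [-80.   67.9] z 0.0193 Fc [-6.3  3.1  1.6] yaw rel -0.0 tilt [-0. -0.]
```

```bash
python3 -m crank '[[0,0.1,0.007,0,0,0,0],[0,0.1,0.007,0,0,0,0],[0,0.08,0.005,0,0,0,0],[0,0,0,0,0,0,0]]' >/dev/null; python3 -c "
from h import *
cs()"; python3 -m crank '[[0,-0.4,-0.028,0,0,0,0],[0,-0.05,-0.3,0,0,0,0],[0,0.062,-0.9,0,0,0,0],[0,0.062,-0.9,0,0,0,0],[0,0.062,-0.9,0,0,0,0],[0,0.062,-0.9,0,0,0,0],[0,0.03,-0.6,0,0,0,0],[0,0,0,0,0,0,0],[0,0.1,0.007,0,0,0,0]]' >/dev/null; python3 -c "
from h import *
cs()"; python3 -m crank '[[0,0.1,0.007,0,0,0,0],[0,0.1,0.007,0,0,0,0],[0,0.1,0.007,0,0,0,0],[0,0.1,0.007,0,0,0,0],[0,0,0,0,0,0,0]]' >/dev/null; python3 -c "
from h import *
cs()"
```

```text
t 16.5 cradle mm [-74.6  67.6] z 0.0186 Fc [-5.5  2.9  1.3] yaw rel -0.002 tilt [-0.007 -0.001]
t 17.25 cradle mm [-83.3 -68.8] z 0.0195 Fc [-0.1 -0.2 -0.4] yaw rel -0.003 tilt [-0.001 -0.   ]
t 17.67 cradle mm [-74.2 -66.3] z 0.0186 Fc [-5.4 -2.7  0.9] yaw rel 0.002 tilt [-0.006 -0.002]
```

```bash
python3 -m crank '[[0,-0.4,-0.028,0,0,0,0],[0,-0.05,0.3,0,0,0,0],[0,-0.062,0.9,0,0,0,0],[0,-0.062,0.9,0,0,0,0],[0,-0.062,0.9,0,0,0,0],[0,-0.062,0.9,0,0,0,0],[0,-0.03,0.6,0,0,0,0],[0,0,0,0,0,0,0],[0,0.1,0.007,0,0,0,0],[0,0.1,0.007,0,0,0,0],[0,0.1,0.007,0,0,0,0]]' >/dev/null; python3 -c "
from h import *
cs()"; python3 -m crank '[[0,0.1,0.007,0,0,0,0],[0,0.1,0.007,0,0,0,0],[0,0.05,0.007,0,0,0,0],[0,0,0,0,0,0,0]]' >/dev/null; python3 -c "
from h import *
cs()"; python3 -m crank '[[0,-0.4,-0.028,0,0,0,0],[0,-0.05,-0.3,0,0,0,0],[0,0.062,-0.9,0,0,0,0],[0,0.062,-0.9,0,0,0,0],[0,0.062,-0.9,0,0,0,0],[0,0.062,-0.9,0,0,0,0],[0,0.03,-0.6,0,0,0,0],[0,0,0,0,0,0,0],[0,0.1,0.007,0,0,0,0]]' >/dev/null; python3 -c "
from h import *
cs()"
```

```text
t 18.58 cradle mm [-74.4  68.1] z 0.0193 Fc [0.6 0.9 0.7] yaw rel -0.0 tilt [ 0. -0.]
t 18.92 cradle mm [-69.9  67.8] z 0.0188 Fc [-5.9  2.3  2.4] yaw rel -0.002 tilt [-0.007 -0.001]
t 19.67 cradle mm [-78.8 -68.5] z 0.0195 Fc [-0.5 -0.3 -0. ] yaw rel -0.003 tilt [-0.001 -0.   ]
```

```bash
python3 -m crank '[[0,0.1,0.007,0,0,0,0],[0,0.1,0.007,0,0,0,0],[0,0.1,0.007,0,0,0,0],[0,0.1,0.007,0,0,0,0],[0,0,0,0,0,0,0]]' >/dev/null; python3 -c "
from h import *
cs()"
```

```text
t 20.08 cradle mm [-69.8 -65.9] z 0.0186 Fc [-5.  -1.8  0.7] yaw rel 0.002 tilt [-0.007 -0.002]
```

```bash
python3 -m crank '[[0,-0.4,-0.028,0,0,0,0],[0,-0.05,0.3,0,0,0,0],[0,-0.062,0.9,0,0,0,0],[0,-0.062,0.9,0,0,0,0],[0,-0.062,0.9,0,0,0,0],[0,-0.062,0.9,0,0,0,0],[0,-0.03,0.6,0,0,0,0],[0,0,0,0,0,0,0],[0,0.1,0.007,0,0,0,0],[0,0.1,0.007,0,0,0,0],[0,0.1,0.007,0,0,0,0],[0,0.1,0.007,0,0,0,0]]' >/dev/null; python3 -c "
from h import *
cs()"; python3 -m crank '[[0,0.1,0.007,0,0,0,0],[0,0.05,0.007,0,0,0,0],[0,0,0,0,0,0,0]]' >/dev/null; python3 -c "
from h import *
cs()"; python3 -m crank '[[0,-0.4,-0.028,0,0,0,0],[0,-0.05,-0.3,0,0,0,0],[0,0.062,-0.9,0,0,0,0],[0,0.062,-0.9,0,0,0,0],[0,0.062,-0.9,0,0,0,0],[0,0.062,-0.9,0,0,0,0],[0,0.03,-0.6,0,0,0,0],[0,0,0,0,0,0,0],[0,0.1,0.007,0,0,0,0]]' >/dev/null; python3 -c "
from h import *
cs()"
```

```text
t 21.08 cradle mm [-68.4  68. ] z 0.0192 Fc [-6.9  1.6  3.2] yaw rel -0.002 tilt [-0.004 -0.001]
t 21.33 cradle mm [-65.4  68.1] z 0.0188 Fc [-4.4  2.   2. ] yaw rel -0.002 tilt [-0.007 -0.001]
t 22.08 cradle mm [-74.3 -68.2] z 0.0195 Fc [-0.8 -0.2 -0.1] yaw rel -0.003 tilt [-0.001 -0.   ]
```

```bash
python3 -m crank '[[0,0.1,0.007,0,0,0,0],[0,0.1,0.007,0,0,0,0],[0,0.1,0.007,0,0,0,0],[0,0.1,0.007,0,0,0,0],[0,0,0,0,0,0,0]]' >/dev/null; python3 -c "
from h import *
cs()"
```

```text
t 22.5 cradle mm [-65.3 -65.6] z 0.0186 Fc [-4.8 -1.4  1.3] yaw rel 0.002 tilt [-0.007 -0.002]
```

```bash
python3 -m crank '[[0,-0.4,-0.028,0,0,0,0],[0,-0.05,0.3,0,0,0,0],[0,-0.062,0.9,0,0,0,0],[0,-0.062,0.9,0,0,0,0],[0,-0.062,0.9,0,0,0,0],[0,-0.062,0.9,0,0,0,0],[0,-0.03,0.6,0,0,0,0],[0,0,0,0,0,0,0],[0,0.1,0.007,0,0,0,0],[0,0.1,0.007,0,0,0,0],[0,0.1,0.007,0,0,0,0],[0,0.1,0.007,0,0,0,0]]' >/dev/null; python3 -c "
from h import *
cs()"; python3 -m crank '[[0,0.1,0.007,0,0,0,0],[0,0.05,0.007,0,0,0,0],[0,0,0,0,0,0,0]]' >/dev/null; python3 -c "
from h import *
cs()"; python3 -m crank '[[0,-0.4,-0.028,0,0,0,0],[0,-0.05,-0.3,0,0,0,0],[0,0.062,-0.9,0,0,0,0],[0,0.062,-0.9,0,0,0,0],[0,0.062,-0.9,0,0,0,0],[0,0.062,-0.9,0,0,0,0],[0,0.03,-0.6,0,0,0,0],[0,0,0,0,0,0,0],[0,0.1,0.007,0,0,0,0]]' >/dev/null; python3 -c "
from h import *
cs()"
```

```text
t 23.5 cradle mm [-64.2  68.3] z 0.0192 Fc [-9.4  1.2  4.2] yaw rel -0.002 tilt [-0.005 -0.001]
t 23.75 cradle mm [-62.5  68.3] z 0.0186 Fc [-8.2  1.9  3.9] yaw rel -0.002 tilt [-0.01  -0.002]
t 24.5 cradle mm [-69.6 -67.9] z 0.0195 Fc [-0.5 -0.4 -1.1] yaw rel -0.003 tilt [-0.001 -0.   ]
```

```bash
python3 -m crank '[[0,0.1,0.007,0,0,0,0],[0,0.1,0.007,0,0,0,0],[0,0.1,0.007,0,0,0,0],[0,0.05,0.007,0,0,0,0],[0,0,0,0,0,0,0]]' >/dev/null; python3 -c "
from h import *
cs()"
```

```text
t 24.92 cradle mm [-63.8 -65.3] z 0.0184 Fc [-6.3 -2.1  2.1] yaw rel 0.002 tilt [-0.01  -0.003]
```

```bash
for i in 1 2; do python3 -m crank '[[0,0.06,0.004,0,0,0,0],[0,0,0,0,0,0,0]]' >/dev/null; python3 -c "
from h import *
cs()"; done; python3 -m crank '[[0,-0.4,-0.028,0,0,0,0],[0,-0.05,0.3,0,0,0,0],[0,-0.062,0.9,0,0,0,0],[0,-0.062,0.9,0,0,0,0],[0,-0.062,0.9,0,0,0,0],[0,-0.062,0.9,0,0,0,0],[0,-0.03,0.55,0,0,0,0],[0,0,0,0,0,0,0],[0,0.1,0.007,0,0,0,0],[0,0.1,0.007,0,0,0,0],[0,0.1,0.007,0,0,0,0],[0,0.1,0.007,0,0,0,0],[0,0,0,0,0,0,0]]' >/dev/null; python3 -c "
from h import *
cs()"; python3 -m crank '[[0,0.06,0.004,0,0,0,0],[0,0,0,0,0,0,0]]' >/dev/null; python3 -c "
from h import *
cs()"
```

```text
t 25.08 cradle mm [-62.6 -65.4] z 0.0183 Fc [-8.  -2.7  2.4] yaw rel 0.003 tilt [-0.011 -0.003]
t 25.25 cradle mm [-61.4 -65.5] z 0.0182 Fc [-8.4 -2.4  1.9] yaw rel 0.003 tilt [-0.012 -0.003]
t 26.33 cradle mm [-59.5  67. ] z 0.0185 Fc [-6.6  3.   1.9] yaw rel -0.002 tilt [-0.009 -0.002]
t 26.5 cradle mm [-59.4  66.9] z 0.0184 Fc [-8.5  2.2  2.9] yaw rel -0.002 tilt [-0.012 -0.002]
```

```bash
for i in 1 2 3; do python3 -m crank '[[0,0.06,0.004,0,0,0,0],[0,0,0,0,0,0,0]]' >/dev/null; python3 -c "
from h import *
cs()"; done
```

```text
t 26.67 cradle mm [-59.4  66.7] z 0.0183 Fc [-11.4   3.1   4.5] yaw rel -0.002 tilt [-0.015 -0.003]
t 26.83 cradle mm [-59.5  66.6] z 0.018 Fc [-14.4   3.2   6.9] yaw rel -0.002 tilt [-0.019 -0.005]
t 27.0 cradle mm [-59.6  66.4] z 0.0179 Fc [-18.9   2.7   7.8] yaw rel -0.002 tilt [-0.023 -0.006]
```

```bash
python3 -m crank '[[0,-0.4,-0.028,0,0,0,0],[0,-0.4,-0.028,0,0,0,0],[0,0,-0.3,0,0,0,0],[0,0.062,-0.9,0,0,0,0],[0,0.062,-0.9,0,0,0,0],[0,0.062,-0.9,0,0,0,0],[0,0.062,-0.9,0,0,0,0],[0,0.03,-0.6,0,0,0,0],[0,0,0,0,0,0,0],[0,0.1,0.007,0,0,0,0],[0,0.1,0.007,0,0,0,0],[0,0.1,0.007,0,0,0,0],[0,0.1,0.007,0,0,0,0],[0,0,0,0,0,0,0]]' >/dev/null; python3 -c "
from h import *
cs()"; for i in 1 2 3; do python3 -m crank '[[0,0.06,0.004,0,0,0,0],[0,0,0,0,0,0,0]]' >/dev/null; python3 -c "
from h import *
cs()"; done
```

```text
t 28.17 cradle mm [-61.  -66.2] z 0.0195 Fc [-0.1  0.5  0.2] yaw rel 0.001 tilt [0.002 0.   ]
t 28.33 cradle mm [-60.6 -66.5] z 0.0192 Fc [-0.8  1.1 -0.4] yaw rel 0.001 tilt [-0.001 -0.   ]
t 28.5 cradle mm [-60.6 -66.7] z 0.019 Fc [-5.7  1.6  1.8] yaw rel 0.0 tilt [-0.004 -0.   ]
t 28.67 cradle mm [-60.  -67.1] z 0.0189 Fc [-5.8  1.2  3.4] yaw rel 0.001 tilt [-0.007 -0.001]
```

```bash
for i in 1 2 3 4; do python3 -m crank '[[0,0.06,0.004,0,0,0,0],[0,0,0,0,0,0,0]]' >/dev/null; python3 -c "
from h import *
cs()"; done
```

```text
t 28.83 cradle mm [-60.  -67.2] z 0.0187 Fc [-9.1 -0.3  4.2] yaw rel 0.001 tilt [-0.011 -0.002]
t 29.0 cradle mm [-60.  -67.3] z 0.0185 Fc [-12.6   0.1   5.6] yaw rel 0.001 tilt [-0.015 -0.003]
t 29.17 cradle mm [-60.1 -67.4] z 0.0182 Fc [-14.2   0.7   7.1] yaw rel 0.001 tilt [-0.018 -0.003]
t 29.33 cradle mm [-60.2 -67.4] z 0.018 Fc [-17.   -0.2   7.8] yaw rel 0.001 tilt [-0.022 -0.004]
```

Both sides stop firmly, at -59.5 mm (left) and -60 mm (right), so the unit is square. Seating at 20 N and holding.

```bash
python3 -m crank '[[0,0.05,0.004,0,0,0,0],[0,0,0,0,0,0,0],[0,0,0,0,0,0,0],[0,0,0,0,0,0,0],[0,0,0,0,0,0,0],[0,0,0,0,0,0,0]]' >/dev/null; python3 -c "
from h import *
cs()"; python3 -m crank '[[0,-0.4,-0.028,0,0,0,0],[0,-0.4,-0.028,0,0,0,0],[0,-0.4,0.5,0,0,0,0],[0,-0.062,0.9,0,0,0,0],[0,-0.062,0.9,0,0,0,0],[0,-0.062,0.9,0,0,0,0],[0,-0.03,0.5,0,0,0,0],[0,0.2,0.3,0,0,0,0],[0,0.4,0.03,0,0,0,0],[0,0.2,0.014,0,0,0,0],[0,0,0,0,0,0,0]]' >/dev/null; python3 -c "
from h import *
cs()"
```

```text
t 29.83 cradle mm [-60.2 -67.5] z 0.0177 Fc [-18.6   0.5  10.1] yaw rel 0.001 tilt [-0.025 -0.005]
t 30.75 cradle mm [-59.2  53.5] z 0.0188 Fc [-2.   1.5  0.1] yaw rel -0.0 tilt [-0.004 -0.001]
```

```bash
python3 -m crank '[[0,-0.4,-0.028,0,0,0,0],[0,0,0.45,0,0,0,0],[0,0,0,0,0,0,0],[0,0.2,0.014,0,0,0,0],[0,0.1,0.007,0,0,0,0],[0,0.1,0.007,0,0,0,0],[0,0.06,0.004,0,0,0,0],[0,0.06,0.004,0,0,0,0],[0,0,0,0,0,0,0]]' >/dev/null; python3 -c "
from h import *
cs()"; python3 -m crank '[[0,0.06,0.004,0,0,0,0],[0,0.06,0.004,0,0,0,0],[0,0,0,0,0,0,0]]' >/dev/null; python3 -c "
from h import *
cs()"
```

```text
t 31.5 cradle mm [-59.3  66.4] z 0.0184 Fc [-11.1   1.5   5.2] yaw rel -0.0 tilt [-0.013 -0.003]
t 31.75 cradle mm [-59.5  66.1] z 0.018 Fc [-17.4   2.2   8.6] yaw rel -0.0 tilt [-0.021 -0.005]
```

```bash
python3 -m crank '[[0,0.04,0.003,0,0,0,0],[0,0,0,0,0,0,0],[0,0,0,0,0,0,0],[0,0,0,0,0,0,0],[0,0,0,0,0,0,0],[0,0,0,0,0,0,0],[0,0,0,0,0,0,0]]' >/dev/null; python3 -c "
from h import *
cs()"; python3 -m crank '[[0,-0.4,-0.028,0,0,0,0],[0,-0.5,-0.035,0,0,0,0],[0,-0.5,-0.035,0,0,0,0],[0,-0.2,0,1,0,0,0],[0,-0.1,0.2,1,0,0,0],[0,-0.1,0.9,0.2,0,0,0],[0,-0.1,0.9,0,0,0,0],[0,0,0.3,0,0,0,0],[0,0,0,0,0,0,0],[0,0,0,0,0,0,0]]' >/dev/null; python3 -c "
from h import *
cs();go(-97,136,.02)
m=optics.snapshot('side')[185:325,190:390,::-1]
cv2.imwrite('pics/s3.png',cv2.resize(m,None,fx=4,fy=4,interpolation=cv2.INTER_CUBIC))"
```

```text
t 32.33 cradle mm [-59.6  66.1] z 0.0179 Fc [-18.7   1.2   9. ] yaw rel 0.0 tilt [-0.023 -0.006]
t 33.17 cradle mm [-101.   136.3] z 0.0849 Fc [-0.  -0.2 -0. ] yaw rel 0.001 tilt [-0.    -0.001]
units [ 0.14 -0.  ] -2.16
```

View pics/s3.png

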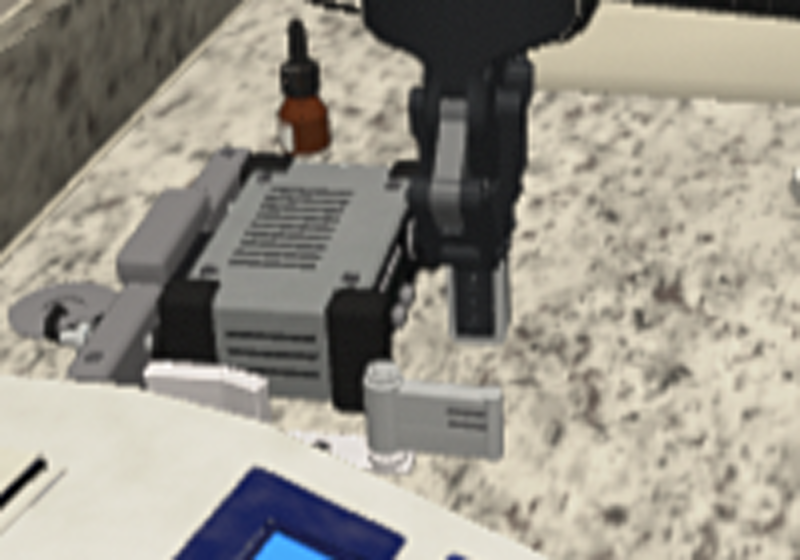

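The unit sits against the wall, with its screws at (209,271), (350,277) and (265,178). The finger tips are at (478,335) and the catch is still open. Checking the numbers.

```bash
python3 - <<'E'
from h import *
P=lambda x,y,z=.055:at("side",(190+x/4,185+y/4),z)
a,b,c=P(209,271),P(350,277),P(265,178);d=a-b;d2=a-c
print(cr((b+c)/2),"minus bias ~(3,2)","yaw",np.arctan2(d[1],d[0])-YAW,np.arctan2(-d2[0],d2[1])-YAW)
s=cs();q=proj("side",s["position"]);print("tcp px",(q-[190,185])*4)
E
```

```text
[2.4 1.9] minus bias ~(3,2) yaw 0.02614941549255574 -0.005377907825635922
t 33.22 cradle mm [-101.3  135.6] z 0.0846 Fc [-0.3 -1.3  0.2] yaw rel 0.0 tilt [-0.001 -0.002]
tcp px [481.48661519 333.72023015]
```

The unit is home and square. Now down outside the arm, then sweep it shut along the arc.

```bash
python3 -m crank '[[0,0.14,0,-0.6,0,0,0],[0,0,0,-0.8,0,0,0],[0,0,0,-0.7,0,0,0],[0,0,0,0,0,0,0]]' >/dev/null; python3 -c "
from h import *
cs()"; python3 -m crank '[[0,0.04,-0.21,0,0,0,0],[0,0.04,-0.22,0,0,0,0],[0,-0.05,-0.24,0,0,0,0],[0,-0.04,-0.24,0,0,0,0],[0,0.03,-0.2,0,0,0,0],[0,0.03,-0.19,0,0,0,0],[0,0,0,0,0,0,0]]' >/dev/null; python3 -c "
from h import *
cs()"
```

```text
t 33.55 cradle mm [-99.9 132.9] z 0.0174 Fc [-1.5  0.4 -1. ] yaw rel -0.002 tilt [-0.009 -0.006]
t 34.13 cradle mm [-98.   95.9] z 0.0232 Fc [-0.8  0.1 -0.3] yaw rel -0.001 tilt [-0.    -0.001]
```

```bash
python3 -m crank '[[0,0.08,-0.18,0,0,0,0],[0,0.09,-0.18,0,0,0,0],[0,0.13,-0.15,0,0,0,0],[0,0.14,-0.14,0,0,0,0]]' >/dev/null; python3 -c "
from h import *
cs()"; python3 -m crank '[[0,0.17,-0.1,0,0,0,0],[0,0.17,-0.1,0,0,0,0],[0,0,0,0,0,0,0]]' >/dev/null; python3 -c "
from h import *
cs()"; for i in 1 2; do python3 -m crank '[[0,0.08,0.005,0,0,0,0],[0,0,0,0,0,0,0]]' >/dev/null; python3 -c "
from h import *
cs()"; done
```

```text
t 34.47 cradle mm [-86.8  76.7] z 0.0221 Fc [-0.9  3.9 -0.6] yaw rel 0.0 tilt [-0.002 -0.   ]
t 34.72 cradle mm [-75.4  69.2] z 0.0221 Fc [-0.4  0.1 -1.2] yaw rel -0.001 tilt [ 0.    -0.001]
t 34.88 cradle mm [-74.1  69.6] z 0.0221 Fc [-1.3 -0.8  0.3] yaw rel 0.0 tilt [-0.001 -0.002]
t 35.05 cradle mm [-71.9  70. ] z 0.0222 Fc [-1.4 -0.7 -0.2] yaw rel 0.0 tilt [-0.001 -0.001]
```

```bash
for i in 1 2; do python3 -m crank '[[0,0.07,0.005,0,0,0,0],[0,0,0,0,0,0,0]]' >/dev/null; python3 -c "
from h import *
cs()"; done; python3 -c "
from h import *
m=optics.snapshot('side')[185:325,190:390,::-1]
cv2.imwrite('pics/s4.png',cv2.resize(m,None,fx=4,fy=4,interpolation=cv2.INTER_CUBIC))"
```

```text
t 35.22 cradle mm [-71.   70.1] z 0.0221 Fc [-4.1 -2.6  1.1] yaw rel 0.0 tilt [-0.003 -0.001]
t 35.38 cradle mm [-70.9  70. ] z 0.0221 Fc [-8.5 -1.7  4.8] yaw rel 0.0 tilt [-0.007 -0.002]
```

View pics/s4.png

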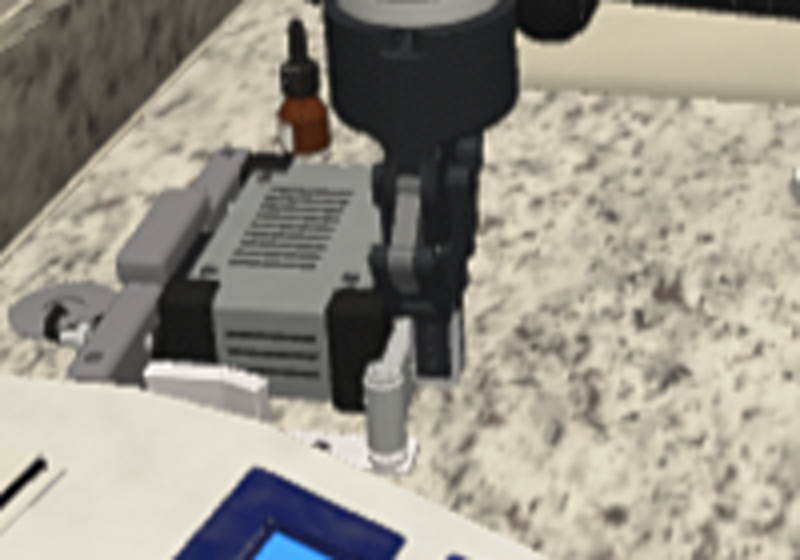

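The side crop shows the arm swung across the near left guard, in line with the cradle's y. The force is rising steeply, so it's on the hard stop. A little more push, then back off, lift and check from above.

```bash
python3 -m crank '[[0,0.07,0.005,0,0,0,0],[0,0,0,0,0,0,0],[0,0,0,0,0,0,0]]' >/dev/null; python3 -c "
from h import *
cs()"; python3 -m crank '[[0,-0.4,-0.03,0,0,0,0],[0,-0.5,-0.03,0,0,0,0],[0,-0.5,-0.03,0.4,0,0,0],[0,-0.5,-0.4,1,0,0,0],[0,-0.3,-0.5,1,0,0,0],[0,0,-0.5,1,0,0,0],[0,0,-0.5,1,0,0,0],[0,0,0,1,0,0,0],[0,0,0,1,0,0,0],[0,0,0,0,0,0,0],[0,0,0,0,0,0,0],[0,0,0,0,0,0,0]]' >/dev/null; python3 -c "
from h import *
import pickle
cs();M=optics.camera_model('wrist');pickle.dump(M,open('w5.pkl','wb'))
m=optics.snapshot('wrist')[:,:,::-1]
cv2.imwrite('pics/w5.png',m)"
```

```text
t 35.68 cradle mm [-70.9  70. ] z 0.0221 Fc [-11.9  -1.6   7.5] yaw rel 0.0 tilt [-0.011 -0.003]
t 36.68 cradle mm [-134.8   15.7] z 0.2146 Fc [-0.3  0.6 -0.5] yaw rel 0.0 tilt [0.002 0.001]
```

View pics/w5.png

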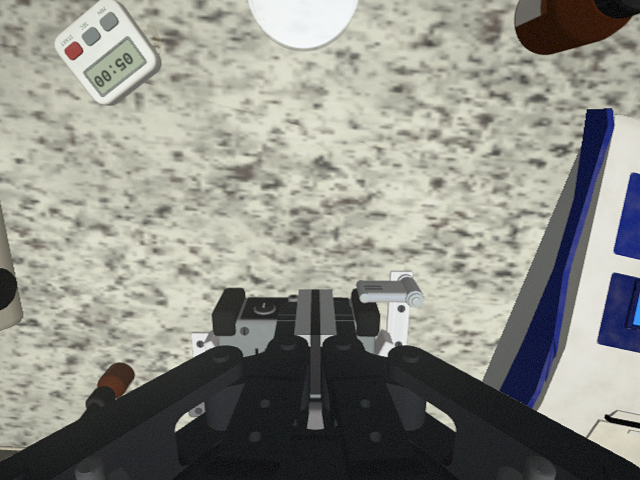

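The wrist view shows the catch across the left guard, from its barrel (415,296) to its tip (360,288), with the timer and dish in place. One enlarged crop, the 11th picture, to check the angle, because the gap to the guard is small.

```bash
python3 -c "
import cv2
a=cv2.imread('pics/w5.png')[262:362,195:435]
cv2.imwrite('pics/c5.png',cv2.resize(a[5:65,145:240],None,fx=8,fy=8,interpolation=cv2.INTER_CUBIC))"
```

```text
(no output)
```

View pics/c5.png

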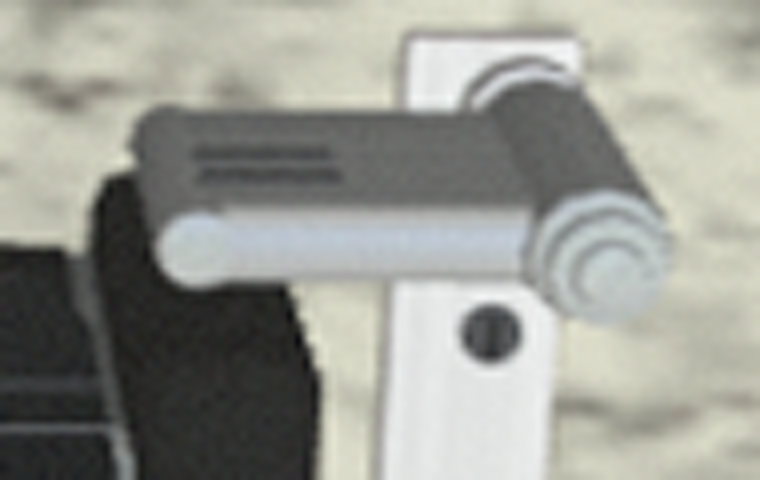

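The crop shows the arm's top edges running (220,207)-(525,207) and (200,284)-(525,280), with the foot plate square to it.

```bash
python3 - <<'E'
from h import *
import pickle;M=pickle.load(open("w5.pkl","rb"))
P=lambda x,y,z:at("wrist",(340+x/8,267+y/8),z,M)
for a,b in [((220,207),(525,207)),((200,284),(525,280))]:
    p,q=P(*a,.042),P(*b,.042);print(cr(p),cr(q),"angle",np.arctan2(*(lambda d:(-(d@ex),-(d@ey)))((p-q)[:2])))
print("pivot",cr(P(612,272,.048)),"foot edge",cr(P(408,40,.004)),cr(P(385,470,.004)))
E
```

```text
[-62.7  63.2] [-62.7  97.3] angle -0.00010236627652771432
[-53.2  61.3] [-53.7  97.9] angle -0.013688785608363037
pivot [-57.6 105.9] foot edge [-67.2  91.1] [-7.6 91.6]
```

The catch angle is about 0 (0.00 to -0.01 rad), the robot is clear, and the unit is home. Handing in.

```bash
python3 -c "
from cell import workorder
print(workorder.finish_job())"
```

```text
the job is handed in; nothing more can be done
None
```

I walked the power unit into the cradle with short pushes on the left and right guards in turn. It is seated square against both buffers, and the catch is shut across its near left corner. I handed the job in at about 37 s; no verdict was reported.

- **Seating:** both sides stopped hard at nearly the same depth, tool at -59.5 mm on the left and -60.1 mm on the right. I held about 19 N along the cradle on each side (about 21 N in all). The sampled force on the unit never went above that, against the 30 N limit.
- **Unit position:** the side camera put the unit's centre at about (-1, 0) mm in the cradle after correcting its bias. The two guard contacts put it square to about 0.005 rad. One of the two camera edge measures read 0.026 rad instead, but it comes from a short baseline.
- **Unit depth:** the fingers' distance from the unit to the catch suggests the unit sits nearer -3 mm than -1 mm. Both are within limits.
- **Catch:** I swung it to its hard stop with about 12 N. In the last wrist picture its angle measured 0.00 to -0.01 rad.
- **Slip:** on one move back to the left guard the fingers came in at y = 53 mm instead of 67 mm, at the guard's inner edge, with about 2 N. I think they touched only the guard, because the knob lies farther back, but I did not confirm that.
- **Bystanders:** the timer, dish and oil bottle looked undisturbed in the last pictures. I did not remeasure their positions.
- **Pictures:** I viewed 11, one over the budget, to check the catch angle.

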